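Draw the flat bar out from under the junction boxes

TASK

The flat aluminium bar that lies under the stack of two white junction boxes is wanted for sawing. Take it by its free end, draw it straight out between the two stop pins and lay it flat on the wooden sawing block, between the two cleats and parallel to them, sticking out about equally at both ends. Leave the two boxes standing stacked where they are: do not lift them off or topple them.

Things in the scene. Friction and masses are not known exactly. Their poses are not given: they have to be found in the camera images.
- bar: Flat aluminium bar 200 (x) x 30 (y) x 6 thick, 0.1 kg; origin: centre of its underside, 20 mm above the bench. It lies on a fixed wooden stand 110 x 110 x 20 high, under the boxes. Its +x end is free: about 90 mm overhangs the stand, 20 mm clear of the bench; 115 mm sticks out from the boxes. Draw it along its +x, 110 mm or more to clear boxes and stand (2 to 8 N). Not the shorter bar.
- box_low: Lower junction box, white, 80 x 80 x 38 high, about 0.18 kg, loose, on the bar; origin: centre of its underside, z up, x about along the bar's. Just in front of it (+x) two steel pins, 8 mm thick, 32 mm high, stand on the stand 28 mm either side of the bar's middle line; they hold the boxes back while the bar passes between. The boxes tilt a little, then settle 6 mm lower as it leaves.
- box_top: upper junction box, white plastic, 70 x 70 x 34 high, about 0.14 kg, loose, resting on the lower box; origin at the centre of its underside, z up. The stack's top is about 98 mm above the bench
- block: Fixed wooden sawing block 80 (x) x 150 (y), flat top 20 mm above the bench; origin: centre of its underside, z up. Two cleats 14 wide, 14 high above that top, run along its y edges, parallel to x, 122 mm apart inside. The bar is to lie along the block's x, either way round; 60 mm then sticks out at each end in free air.
Not all that is in view belongs to the job. What is shaped like the bar but red or yellow is not meant. What is shaped like the box_low but blue is not meant.

How it is judged:
By the outcome, as a careful person would: the job done as asked, in the order asked, and still so for the second after the job is handed in, with the robot touching nothing.
It also fails if it takes over 48 s, if anything falls off the work surface, if the arm or the gripper's body presses on something with over 40 N, if the wrist force passes 120 N, or if a joint passes its speed limit or range.

ROBOT

A 6-joint arm with a two-finger parallel gripper is mounted at the origin on the work surface. World frame = base frame: x ahead of the robot, y to its left, z up, the work surface at z = 0. Lengths are in m, angles in rad, forces in N, time in s.
With the tool pointing down it reaches from about 0.225 to 0.875 m from the base axis. Payload 3.4 kg.
Tool frame: the origin (TCP) lies on the centre line of the jaws, within the pads' length; the fingertips stand 19 mm ahead of it and the grasp point (between the pads) is the TCP; z points along the fingers, y is the direction in which the jaws open and shut (so a half turn about z gives the same grasp; the last joint's range is limited). The gripper opens to 85 mm and grips with 20 to 120 N. Pads are 22 mm wide; open, the fingers measure 114 mm over their backs; the gripper's body (76 mm by 85 mm) begins 54 mm behind the grasp point. The pads swing forward as they close: fully open they stand 13 mm farther back than shut.
Start: joints at [1.161, 0.276, 1.505, -0, 1.361, -0.121], TCP at [0.164, 0.551, 0.25] pointing down, gripper open.
Joint ranges: [-2.89, 2.89], [-0.75, 2.08], [0.22, 2.7], [-1.18, 4.32], [0.11, 2.71], [-2.7, 2.7]. Speed limits (rad/s): [2.57, 2.57, 3.14, 3.14, 3.14, 3.14].

INTERFACE

Orientations are given as a unit quaternion [w, x, y, z].
In Python, from rig import monitor, eyes, manip, models gives the robot as it stands.
- The arm moves only by the tool send_rows, never from a script. Its argument "deltas" is a list of rows, each an object with "dp": the shift along the world's x, y, z each as a share of 0.12 m, from -1 to 1, a list of three; "rotation": the turn, a rotation vector about the world's x, y, z each as a share of 0.5 rad, from -1 to 1, a list of three. In form: [{"dp": [dx, dy, dz], "rotation": [rx, ry, rz]}, ...]. A call has 1 to 12 rows; each row is the pose to reach, as a shift and turn from the pose commanded when the call began; what a row does not reach only later rows make up. A row lasts 1/12 s, in which the tool goes at most 41.7 mm and 7.16 degrees, less where a joint would pass 70% of its speed; a pose out of reach is approached as far as the arm can. A call with a number of a shift or a turn outside -1 to 1 is refused whole. A call with a gripper value outside its range is refused whole. "fingers" is the closure, from -1 (fully open) to 1 (shut), set as the call begins (left out, the last holds). The fingers move at their own pace and stop on an object; "grip_force" is the grip in N (left out, the last holds). Time passes only in rows, so rows that repeat a pose let the fingers close. It gives the time, the measured TCP pose, the force and the opening at its end, in the units of the state.
- monitor.get_state(): the state, without advancing time (a new reading comes with each control period).
- eyes.get_image(name): name is "scene" or "top" or "wrist"; returns a dict with "color" (384x512x3 uint8, red, green, blue), "depth" (384x512 float32, m along the optical axis (not along the pixel's ray), 0 where there is no reading), "mtx" (3x3 intrinsics, pixels), "rvec" (rotation vector, rad) and "tvec" (3), from world to camera coordinates, as OpenCV has them. Camera axes: x right, y down, z forward; pixel columns grow to the right and rows downward; lengths in m; the calibration is good to about 2 mm. A picture is of the moment at which its call begins.
- manip.sign_off(): hands the job in, once; it reports no verdict.
Trained networks look in a picture, given as the dict that the camera call returned (one of the last four; its "shot" number tells which), for a name from the list of things; names that differ only in an ending like _2 or _b are one class to them, and where a whole thing is asked for, a point or a joint stands for the part that bears it (a point fixed in the world has none). Each returns a list of dicts, best first, with "score" (0 to 1); they miss things now and then, are a little off and sometimes report something else, mostly with a low value. They report only what shows in the picture. A call takes as long as a camera call. They do not tell look-alikes from the thing itself.
- models.find_in(name, picture): "box" ([left, top, right, bottom] in pixels, round what is visible of it).
The state is a dict: "clock": time; "qpos": joint angles; "qd": joint speeds; "effort": joint torques, N m; "position": TCP position; "ee_rot": TCP orientation; "contact_force": force on the tool from outside, world axes, zero at the start; "moment": the same for the moment, N m; "width": finger opening in m.
Only numpy, scipy, OpenCV 4.12 (cv2) and the standard library are available. Lean on these libraries where they do the work, as an engineer would, in place of code of your own. Each camera call takes 0.05 s, during which the arm holds its last target.

## Working session

There is one attempt and no reset: what is moved stays moved. The work goes in short steps, Python scripts to look and compute and a tool call to move; the robot and the scene stay as the last step left them, time stands still between calls to the robot, and variables do not carry over. Pictures are saved under pics/ and viewed, and the job is handed in when it is done.

Besides the shell and the picture viewer there is one more tool, called after "Emit:" by a JSON object that holds its "method" and its "body". send_rows: Moves the arm, as the interface text tells. Its arguments: {"type":"object","properties":{"deltas":{"type":"array","items":{"type":"object","properties":{"dp":{"type":"array","items":{"type":"number"}},"rotation":{"type":"array","items":{"type":"number"}}}}},"fingers":{"type":"number"},"grip_force":{"type":"number"}},"required":["deltas"]}

```bash
mkdir -p pics; ls; cat > h.py <<'E'
import numpy as np, cv2
from rig import monitor, eyes, manip, models
def save(p,n): cv2.imwrite('pics/'+n, cv2.cvtColor(p['color'],cv2.COLOR_RGB2BGR))
def cloud(p):
    d=p['depth']; K=p['mtx']; h,w=d.shape
    u,v=np.meshgrid(np.arange(w),np.arange(h))
    c=np.stack([(u-K[0,2])/K[0,0]*d,(v-K[1,2])/K[1,1]*d,d],-1)
    R=cv2.Rodrigues(np.array(p['rvec'],float))[0]
    X=(c-np.array(p['tvec']).reshape(3))@R
    X[d<=0]=np.nan
    return X
E
python3 - <<'E'
from h import *
for n in ['scene','top']:
    p=eyes.get_image(n); save(p,n+'0.png')
    np.savez('/tmp/'+n+'0.npz',X=cloud(p),c=p['color'])
    for k in ['bar','box_low','box_top','block']:
        print(n,k,[(np.round(r['box']).tolist(),round(r['score'],2)) for r in models.find_in(k,p)][:4])
print(monitor.get_state())
E
```

```text
pics
scene bar [([279.0, 131.0, 289.0, 165.0], 0.83), ([279.0, 203.0, 317.0, 227.0], 0.7), ([214.0, 172.0, 251.0, 216.0], 0.63)]
scene box_low [([341.0, 166.0, 373.0, 188.0], 0.84), ([294.0, 241.0, 331.0, 279.0], 0.82), ([307.0, 190.0, 340.0, 212.0], 0.72)]
scene box_top [([309.0, 173.0, 345.0, 205.0], 0.59)]
scene block [([164.0, 258.0, 206.0, 320.0], 0.8)]
top bar [([264.0, 201.0, 275.0, 274.0], 0.85), ([199.0, 160.0, 245.0, 172.0], 0.82), ([142.0, 250.0, 194.0, 312.0], 0.81)]
top box_low [([108.0, 162.0, 151.0, 202.0], 0.86), ([222.0, 97.0, 264.0, 133.0], 0.79), ([174.0, 154.0, 204.0, 185.0], 0.73)]
top box_top [([165.0, 150.0, 198.0, 183.0], 0.78)]
top block [([341.0, 114.0, 383.0, 177.0], 0.6)]
{'clock': 0.5, 'qpos': array([ 1.16099866e+00,  2.75910384e-01,  1.50495585e+00,  4.15962757e-06,
        1.36072324e+00, -1.21003876e-01]), 'qd': array([-8.32537154e-04,  3.49452902e-04, -5.61934018e-04, -1.83027006e-03,
       -4.69278748e-05, -2.36045405e-03]), 'effort': array([-1.15216484e-03, -4.16271150e+01, -2.45878690e+01, -2.70443716e-04,
        1.50853597e-03, -6.19380280e-07]), 'position': array([0.16376259, 0.55118374, 0.25029978]), 'ee_rot': array([-1.54549684e-06,  1.43896057e-01,  9.89592808e-01,  2.06905958e-06]), 'contact_force': array([ 1.20272033,  0.39750947, -0.10494563]), 'moment': array([ 0.08376748, -0.03793013, -0.02227271]), 'width': 0.08508470787995197}
```

View pics/top0.png

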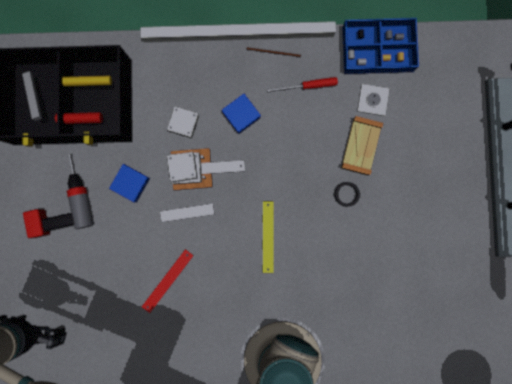

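View pics/scene0.png

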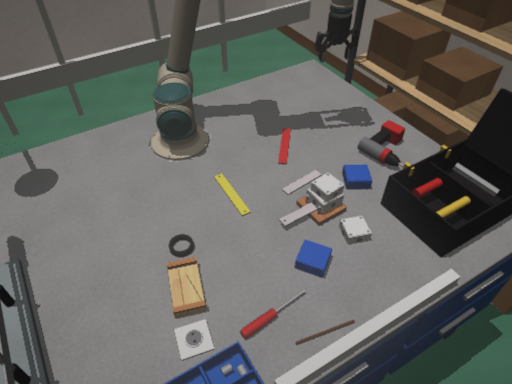

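The top view shows the stack at about (185,167), with the bar's free end running right to (245,166). The block is at (362,146), slightly tilted. The shorter bar at (187,213) is a decoy. Next I measure from depth.

```bash
python3 - <<'E'
from h import *
f=np.load('/tmp/top0.npz'); X=f['X']; c=f['c'].astype(int)
g=X[150:185,150:260]
print('heights row 167', [(u,np.round(X[167,u],3).tolist()) for u in range(165,252,4)])
# bar: free part
def rect(m,name):
    P=X[m]; 
    r=cv2.minAreaRect((P[:,:2]*1000).astype(np.float32)); print(name,len(P),'c',np.round(r[0],1),'s',np.round(r[1],1),'a',round(r[2],2),'z',np.round(np.nanmedian(P[:,2]),4), np.round(cv2.boxPoints(r),0).tolist())
    vx=cv2.fitLine((P[:,:2]*1000).astype(np.float32),cv2.DIST_L2,0,.01,.01).ravel(); print('  line ang deg',np.degrees(np.arctan2(vx[1],vx[0])),vx[2:])
V,U=np.mgrid[0:384,0:512]
z=X[...,2]
gray=(c.max(-1)-c.min(-1)<25)&(c.min(-1)>130)
rect(gray&(U>203)&(U<250)&(V>155)&(V<178)&(z<.05),'bar')
reg=(U>335)&(U<390)&(V>108)&(V<182)
rect(reg&(z>.012),'block all'); rect(reg&(z>.027),'cleats'); rect(reg&(z>.027)&(V<145),'cl1'); rect(reg&(z>.027)&(V>148),'cl2')
rb=(U>160)&(U<215)&(V>143)&(V<195)
rect(rb&(z>.085),'top'); rect(rb&(z>.05)&(z<.08),'low'); rect(rb&(z>.012)&(z<.024),'stand')
p=np.array(f['c'])[130:230,150:260]
cv2.imwrite('pics/t_crop.png',cv2.resize(p[...,::-1],None,fx=7,fy=5.9,interpolation=cv2.INTER_NEAREST))
p=np.array(f['c'])[105:185,330:395]
cv2.imwrite('pics/t_crop2.png',cv2.resize(p[...,::-1],None,fx=7,fy=7,interpolation=cv2.INTER_NEAREST))
E
```

```text
heights row 167 [(165, [0.545, 0.315, 0.002]), (169, [0.533, 0.286, 0.098]), (173, [0.532, 0.274, 0.103]), (177, [0.532, 0.264, 0.101]), (181, [0.532, 0.253, 0.102]), (185, [0.532, 0.243, 0.1]), (189, [0.532, 0.233, 0.098]), (193, [0.531, 0.222, 0.099]), (197, [0.535, 0.216, 0.066]), (201, [0.538, 0.209, 0.035]), (205, [0.539, 0.199, 0.022]), (209, [0.539, 0.188, 0.024]), (213, [0.538, 0.176, 0.028]), (217, [0.537, 0.165, 0.03]), (221, [0.538, 0.154, 0.025]), (225, [0.537, 0.143, 0.029]), (229, [0.537, 0.132, 0.026]), (233, [0.537, 0.121, 0.028]), (237, [0.536, 0.109, 0.029]), (241, [0.536, 0.098, 0.031]), (245, [0.539, 0.088, -0.0]), (249, [0.538, 0.077, 0.003])]
bar 413 c [540.2 146. ] s [ 33.4 112.6] a 2.02 z 0.0268 [[522.0, 202.0], [525.0, 89.0], [559.0, 90.0], [555.0, 203.0]]
  line ang deg -87.92427 [538.4045  147.18721]
block all 1599 c [ 609.1 -247.6] s [ 81.9 197.4] a 72.88 z 0.0219 [[503.0, -258.0], [691.0, -316.0], [715.0, -238.0], [527.0, -179.0]]
  line ang deg -16.88038 [ 588.64087 -241.00328]
cleats 339 c [ 586.8 -240.9] s [ 79.5 150.7] a 73.8 z 0.0345 [[503.0, -258.0]
[... 253 characters left out ...]
[ 649.5735  -258.63892]
cl2 166 c [ 543.6 -225.8] s [78.3 65.8] a 81.07 z 0.0343 [[505.0, -259.0], [570.0, -270.0], [582.0, -192.0], [517.0, -182.0]]
  line ang deg 76.48832 [ 523.136   -223.09085]
top 727 c [533.5 252.5] s [70.9 70.5] a 7.14 z 0.0992 [[494.0, 283.0], [503.0, 213.0], [573.0, 222.0], [564.0, 292.0]]
  line ang deg -33.950672 [532.78217 251.72858]
low 231 c [533.4 243.9] s [80.5 89.7] a 0.93 z 0.0645 [[492.0, 288.0], [494.0, 198.0], [574.0, 200.0], [573.0, 289.0]]
  line ang deg -29.402979 [524.1474  225.24268]
stand 452 c [535.8 233.5] s [111.5 118.3] a 2.41 z 0.0206 [[478.0, 290.0], [483.0, 172.0], [594.0, 177.0], [589.0, 295.0]]
  line ang deg -11.411489 [530.1116 222.8597]
```

View pics/t_crop.png

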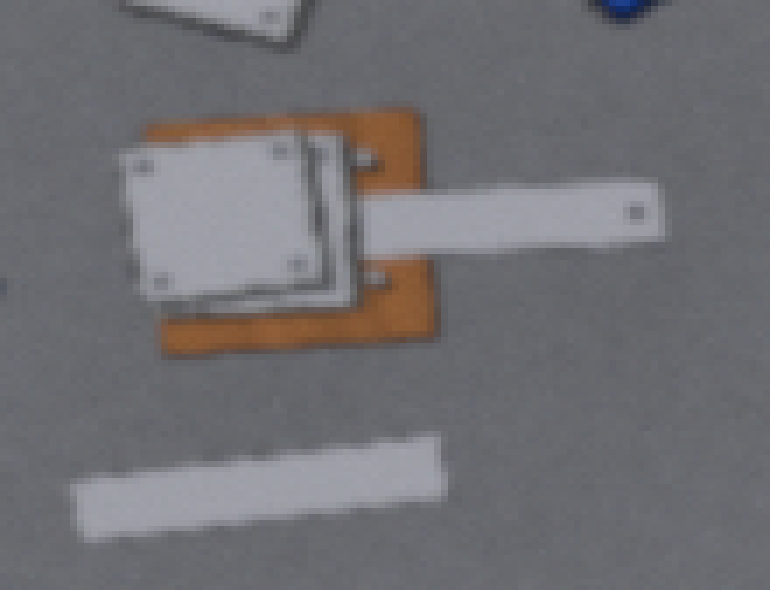

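View pics/t_crop2.png

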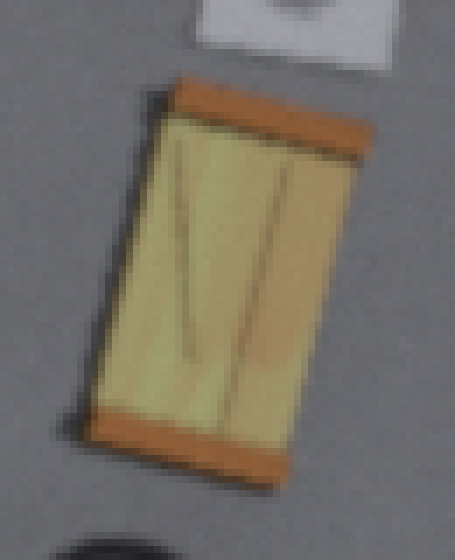

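Emit:
{"method": "send_rows", "body": {"deltas": [{"dp": [0.2,-0.22,0],"rotation": [0,0,-0.15]},{"dp": [0.4,-0.45,0],"rotation": [0,0,-0.31]},{"dp": [0.6,-0.67,0],"rotation": [0,0,-0.47]},{"dp": [0.78,-0.89,0],"rotation": [0,0,-0.62]}], "fingers": -1}}

```text
clock: 0.83
position: [0.2583, 0.4433, 0.2504]
ee_rot: [0.0, 0.296, 0.955, 0.0]
contact_force: [-0.6, 0.7, 0.5]
width: 0.0852
```

Emit:
{"method": "send_rows", "body": {"deltas": [{"dp": [0.2,-0.22,0],"rotation": [0,0,-0.15]},{"dp": [0.4,-0.45,0],"rotation": [0,0,-0.31]},{"dp": [0.6,-0.67,0],"rotation": [0,0,-0.47]},{"dp": [0.78,-0.89,0],"rotation": [0,0,-0.62]}]}}

```text
clock: 1.17
position: [0.3522, 0.3362, 0.2506]
ee_rot: [0.0, 0.441, 0.898, 0.0]
contact_force: [0.7, 0.1, 0.4]
width: 0.0854
```

Emit:
{"method": "send_rows", "body": {"deltas": [{"dp": [0.2,-0.22,0],"rotation": [0,0,-0.15]},{"dp": [0.4,-0.45,0],"rotation": [0,0,-0.31]},{"dp": [0.6,-0.67,0],"rotation": [0,0,-0.47]},{"dp": [0.78,-0.89,0],"rotation": [0,0,-0.62]}]}}

```text
clock: 1.5
position: [0.4459, 0.2293, 0.2506]
ee_rot: [0.0, 0.574, 0.819, 0.0]
contact_force: [1.5, 1.0, 0.4]
width: 0.0855
```

Emit:
{"method": "send_rows", "body": {"deltas": [{"dp": [0.2,-0.22,0],"rotation": [0,0,-0.15]},{"dp": [0.4,-0.45,0],"rotation": [0,0,-0.31]},{"dp": [0.6,-0.67,0],"rotation": [0,0,-0.47]},{"dp": [0.78,-0.89,0],"rotation": [0,0,-0.63]},{"dp": [0.78,-0.89,0],"rotation": [0,0,-0.63]},{"dp": [0.78,-0.89,0],"rotation": [0,0,-0.63]}]}}

```text
clock: 2.0
position: [0.5391, 0.1226, 0.2499]
ee_rot: [-0.0, 0.695, 0.719, -0.0]
contact_force: [0.2, 0.7, 0.1]
width: 0.0855
```

```bash
python3 - <<'E'
from h import *
p=eyes.get_image('wrist'); save(p,'w1.png'); np.savez('/tmp/w1.npz',X=cloud(p),c=p['color'])
s=monitor.get_state(); print(s['clock'],s['position'],s['ee_rot'],s['qpos'])
print([(np.round(r['box']).tolist(),round(r['score'],2)) for r in models.find_in('bar',p)])
E
```

```text
2.05 [0.53811129 0.12366743 0.25003349] [-5.53686957e-04  6.94254764e-01  7.19729106e-01 -1.74278709e-04] [9.94786155e-02 2.42115088e-01 1.55310865e+00 6.34329211e-04
 1.34735138e+00 6.33096349e-02]
[([0.0, 221.0, 168.0, 254.0], 0.64), ([243.0, 75.0, 271.0, 196.0], 0.58)]
```

View pics/w1.png

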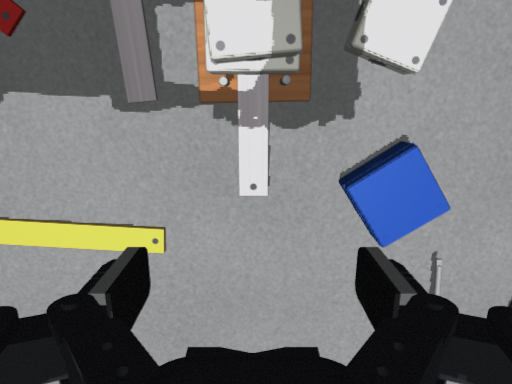

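The wrist view shows the bar running from the box down to its free end at about (253,195), with a pin on each side at (223,82) and (286,80).

```bash
python3 - <<'E'
from h import *
f=np.load('/tmp/w1.npz'); X=f['X']; c=f['c'].astype(int); z=X[...,2]
V,U=np.mgrid[0:384,0:512]
m=(U>225)&(U<285)&(V>105)&(V<205)&(z>.016)&(z<.045)
P=X[m]; P2=(P[:,:2]*1000).astype(np.float32)
r=cv2.minAreaRect(P2); print(len(P),r,np.median(P[:,2]))
print(cv2.fitLine(P2,cv2.DIST_L2,0,.01,.01).ravel())
for v in range(105,198,10):
    us=np.where(m[v])[0]; 
    if len(us): print(v,us.min(),us.max(),np.round(X[v,us.min()],4),np.round(X[v,us.max()],4))
m2=(U>200)&(U<310)&(V>60)&(V<100)&(z>.04)&(z<.056); P=X[m2]
for a,b in((200,240),(270,310)):
    q=m2&(U>a)&(U<b)&(V>70); print('pin',np.round(np.median(X[q],axis=0),4) if q.any() else None)
E
```

```text
2665 ((540.3026123046875, 136.9508056640625), (30.105958938598633, 90.50816345214844), 2.199341297149658) 0.024958005879730523
[ 3.7913725e-02 -9.9928099e-01  5.4023981e+02  1.3864539e+02]
115 239 268 [0.5249 0.1731 0.0254] [0.5532 0.1741 0.0266]
125 239 268 [0.5251 0.1634 0.025 ] [0.5538 0.1643 0.0243]
135 239 268 [0.5253 0.1536 0.025 ] [0.5542 0.1546 0.0245]
145 239 268 [0.5255 0.1435 0.0239] [0.5546 0.1446 0.0247]
155 239 268 [0.5258 0.1337 0.0256] [0.5551 0.1346 0.0251]
165 239 268 [0.526  0.1233 0.0247] [0.5556 0.1242 0.0241]
175 239 268 [0.5262 0.1126 0.0233] [0.5561 0.1136 0.0233]
185 240 267 [0.5276 0.1024 0.0252] [0.5555 0.1034 0.0252]
195 240 267 [0.5278 0.0915 0.0244] [0.556  0.0924 0.0242]
pin [0.5118 0.2048 0.0512]
pin [0.5666 0.2076 0.0506]
```

Emit:
{"method": "send_rows", "body": {"deltas": [{"dp": [0.01,0.01,-0.25],"rotation": [0,0,0]},{"dp": [0.015,0.02,-0.5],"rotation": [0,0,0]},{"dp": [0.015,0.02,-0.75],"rotation": [0,0,0]},{"dp": [0.015,0.02,-0.93],"rotation": [0,0,0]}]}}

```text
clock: 2.43
position: [0.5377, 0.1278, 0.1368]
ee_rot: [-0.001, 0.693, 0.721, -0.001]
contact_force: [0.2, 1.2, -0.2]
width: 0.0852
```

Emit:
{"method": "send_rows", "body": {"deltas": [{"dp": [0,0,-0.2],"rotation": [0,0,0]},{"dp": [0,0,-0.4],"rotation": [0,0,0]},{"dp": [0,0,-0.6],"rotation": [0,0,0]},{"dp": [0,0,-0.75],"rotation": [0,0,0]},{"dp": [0,0,-0.87],"rotation": [0,0,0]},{"dp": [0,0,-0.93],"rotation": [0,0,0]},{"dp": [0,0,-0.93],"rotation": [0,0,0]},{"dp": [0,0,-0.93],"rotation": [0,0,0]}]}}

```text
clock: 3.1
position: [0.5398, 0.1272, 0.0275]
ee_rot: [0.0, 0.693, 0.721, 0.0]
contact_force: [-0.6, -0.1, -0.0]
width: 0.0853
```

```bash
python3 - <<'E'
from h import *
p=eyes.get_image('wrist'); save(p,'w2.png')
s=monitor.get_state(); print(s['clock'],s['position'],s['ee_rot'],s['contact_force'],s['width'])
E
```

```text
3.15 [0.54038997 0.12713991 0.02805703] [5.20982713e-04 6.93506837e-01 7.20449533e-01 6.83049298e-04] [-0.01598511 -0.1462702  -0.40052606] 0.08541492250348767
```

View pics/w2.png

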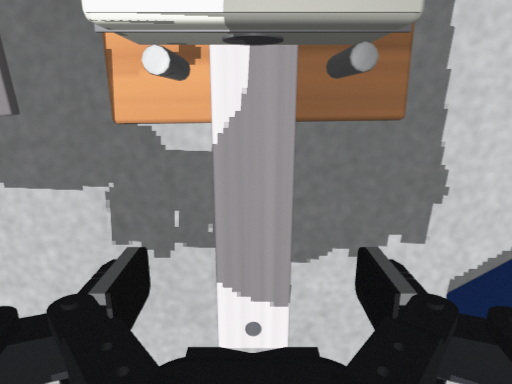

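The bar is centred between the jaws: its middle is near column 253, and the fingers are at 149 and 357. I close on it.

Emit:
{"method": "send_rows", "body": {"deltas": [{"dp": [0,0,0],"rotation": [0,0,0]},{"dp": [0,0,0],"rotation": [0,0,0]},{"dp": [0,0,0],"rotation": [0,0,0]},{"dp": [0,0,0],"rotation": [0,0,0]},{"dp": [0,0,0],"rotation": [0,0,0]},{"dp": [0,0,0],"rotation": [0,0,0]},{"dp": [0,0,0],"rotation": [0,0,0]},{"dp": [0,0,0],"rotation": [0,0,0]},{"dp": [0,0,0],"rotation": [0,0,0]},{"dp": [0,0,0],"rotation": [0,0,0]}], "fingers": 1, "grip_force": 60}}

```text
clock: 3.98
position: [0.5402, 0.1263, 0.0274]
ee_rot: [0.0, 0.694, 0.72, 0.0]
contact_force: [-1.0, 0.1, 3.2]
width: 0.0284
```

```bash
python3 - <<'E'
from h import *
p=eyes.get_image('wrist'); save(p,'w3.png')
s=monitor.get_state(); print(s['clock'],s['position'],s['ee_rot'],s['contact_force'],s['width'])
E
```

```text
4.0333 [0.54019406 0.12633722 0.02731659] [2.42707175e-04 6.93886901e-01 7.20083941e-01 1.66383935e-04] [-0.83365598 -1.59028393  4.53689331] 0.02832352125836788
```

View pics/w3.png

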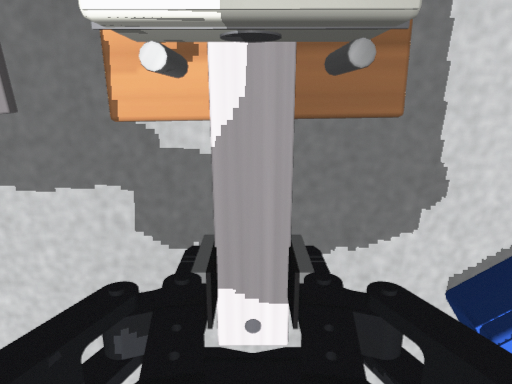

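Emit:
{"method": "send_rows", "body": {"deltas": [{"dp": [0.001,-0.02,0],"rotation": [0,0,0]},{"dp": [0.002,-0.06,0],"rotation": [0,0,0]},{"dp": [0.004,-0.1,0],"rotation": [0,0,0]},{"dp": [0.005,-0.14,0],"rotation": [0,0,0]},{"dp": [0.007,-0.18,0],"rotation": [0,0,0]},{"dp": [0.008,-0.22,0],"rotation": [0,0,0]},{"dp": [0.01,-0.26,0],"rotation": [0,0,0]},{"dp": [0.011,-0.3,0],"rotation": [0,0,0]},{"dp": [0.013,-0.34,0],"rotation": [0,0,0]},{"dp": [0.015,-0.38,0],"rotation": [0,0,0]},{"dp": [0.016,-0.41,0],"rotation": [0,0,0]},{"dp": [0.016,-0.42,0],"rotation": [0,0,0]}]}}

```text
clock: 5.03
position: [0.5418, 0.077, 0.0269]
ee_rot: [-0.001, 0.695, 0.719, 0.001]
contact_force: [-0.6, 5.8, 2.5]
width: 0.0286
```

```bash
python3 - <<'E'
from h import *
p=eyes.get_image('wrist'); save(p,'w4.png')
s=monitor.get_state(); print(s['clock'],s['position'],s['ee_rot'],s['contact_force'],s['width'])
E
```

```text
5.0833 [0.54185719 0.07686383 0.02687211] [-0.00081429  0.69457486  0.71941946  0.00086217] [0.60350598 4.10699641 2.09045684] 0.028110729106493315
```

View pics/w4.png

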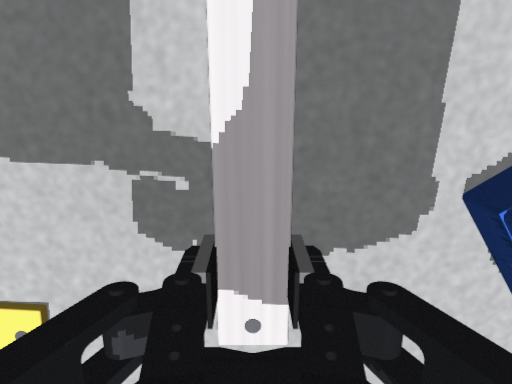

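The bar holds firmly in the jaws with no slip and about 5 N of draw force. I continue.

Emit:
{"method": "send_rows", "body": {"deltas": [{"dp": [0.001,-0.02,0],"rotation": [0,0,0]},{"dp": [0.002,-0.06,0],"rotation": [0,0,0]},{"dp": [0.004,-0.1,0],"rotation": [0,0,0]},{"dp": [0.005,-0.14,0],"rotation": [0,0,0]},{"dp": [0.007,-0.18,0],"rotation": [0,0,0]},{"dp": [0.008,-0.22,0],"rotation": [0,0,0]},{"dp": [0.01,-0.26,0],"rotation": [0,0,0]},{"dp": [0.011,-0.3,0],"rotation": [0,0,0]},{"dp": [0.013,-0.34,0],"rotation": [0,0,0]},{"dp": [0.015,-0.38,0],"rotation": [0,0,0]},{"dp": [0.016,-0.41,0],"rotation": [0,0,0]},{"dp": [0.016,-0.42,0],"rotation": [0,0,0]}]}}

```text
clock: 6.08
position: [0.5439, 0.0249, 0.0271]
ee_rot: [0.0, 0.694, 0.72, -0.0]
contact_force: [1.3, 0.1, -0.6]
width: 0.0285
```

Emit:
{"method": "send_rows", "body": {"deltas": [{"dp": [0.001,-0.02,0],"rotation": [0,0,0]},{"dp": [0.002,-0.06,0],"rotation": [0,0,0]},{"dp": [0.004,-0.1,0],"rotation": [0,0,0]},{"dp": [0.005,-0.14,0],"rotation": [0,0,0]},{"dp": [0.007,-0.18,0],"rotation": [0,0,0]},{"dp": [0.008,-0.22,0],"rotation": [0,0,0]},{"dp": [0.01,-0.26,0],"rotation": [0,0,0]},{"dp": [0.011,-0.3,0],"rotation": [0,0,0]},{"dp": [0.013,-0.34,0],"rotation": [0,0,0]},{"dp": [0.015,-0.38,0],"rotation": [0,0,0]},{"dp": [0.016,-0.41,0],"rotation": [0,0,0]},{"dp": [0.016,-0.42,0],"rotation": [0,0,0]}]}}

```text
clock: 7.08
position: [0.5458, -0.0254, 0.0271]
ee_rot: [0.0, 0.694, 0.72, 0.0]
contact_force: [0.2, -0.5, -0.4]
width: 0.0285
```

```bash
python3 - <<'E'
from h import *
p=eyes.get_image('top'); save(p,'t5.png')
q=eyes.get_image('scene')
a=cv2.resize(p['color'][120:220,140:300],(800,500)); cv2.imwrite('pics/t5c.png',a[...,::-1])
a=cv2.resize(q['color'][140:240,210:370],(800,500)); cv2.imwrite('pics/s5c.png',a[...,::-1])
s=monitor.get_state(); print(s['clock'],s['position'],s['ee_rot'],s['contact_force'],s['width'])
E
```

```text
7.1833 [ 0.54576126 -0.02502565  0.02711939] [7.81923435e-06 6.94085246e-01 7.19892817e-01 6.57335647e-05] [ 0.38236392  0.04228303 -0.3133136 ] 0.028022718083537745
```

View pics/t5c.png

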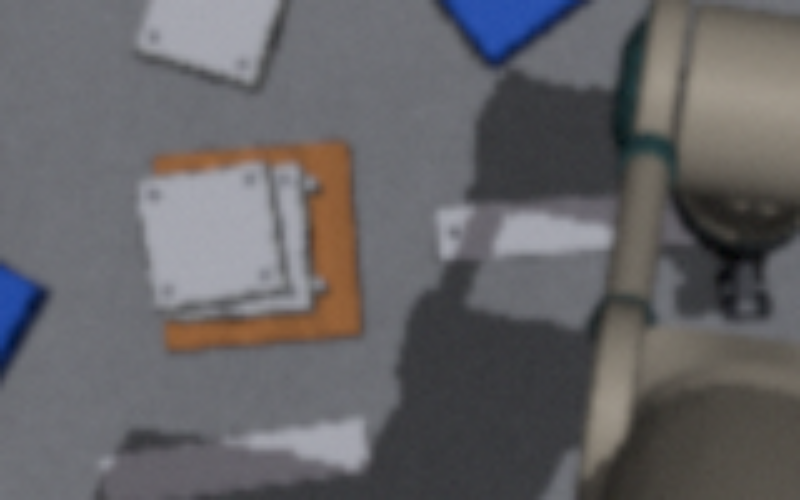

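View pics/s5c.png

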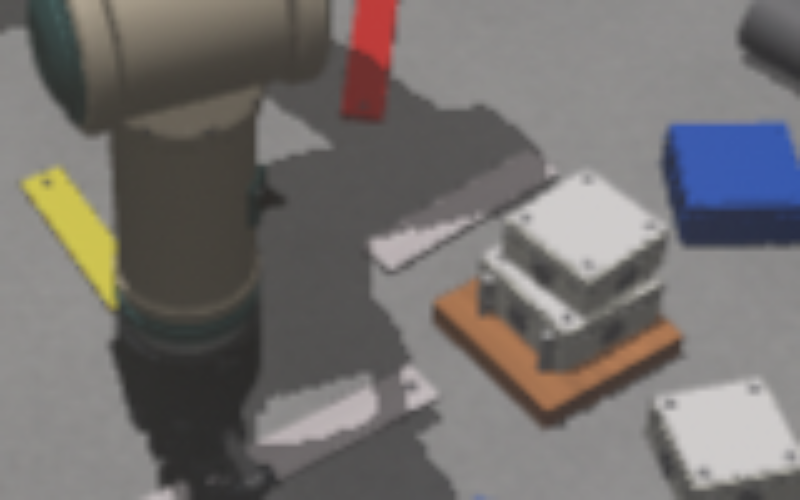

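The boxes settled and still stand stacked behind the pins, and the bar is free of them. Now I lift it and carry it to the block.

Emit:
{"method": "send_rows", "body": {"deltas": [{"dp": [0,0,0.1],"rotation": [0,0,0]},{"dp": [0,-0.02,0.25],"rotation": [0,0,0]},{"dp": [0,-0.08,0.4],"rotation": [0,0,0]},{"dp": [0,-0.18,0.55],"rotation": [0,0,0]},{"dp": [0.02,-0.3,0.7],"rotation": [0,0,-0.02]},{"dp": [0.03,-0.45,0.85],"rotation": [0,0,-0.05]},{"dp": [0.04,-0.6,0.95],"rotation": [0,0,-0.1]},{"dp": [0.06,-0.77,1.0],"rotation": [0,0,-0.16]}]}}

```text
clock: 7.85
position: [0.5536, -0.1175, 0.1492]
ee_rot: [0.001, 0.722, 0.692, 0.001]
contact_force: [0.3, -0.5, -1.1]
width: 0.0282
```

Emit:
{"method": "send_rows", "body": {"deltas": [{"dp": [0.02,-0.15,0.04],"rotation": [0,0,-0.05]},{"dp": [0.03,-0.3,0.08],"rotation": [0,0,-0.1]},{"dp": [0.04,-0.45,0.12],"rotation": [0,0,-0.15]},{"dp": [0.05,-0.6,0.16],"rotation": [0,0,-0.2]},{"dp": [0.06,-0.75,0.2],"rotation": [0,0,-0.25]},{"dp": [0.07,-0.9,0.22],"rotation": [0,0,-0.3]}]}}

```text
clock: 8.35
position: [0.5615, -0.2258, 0.174]
ee_rot: [0.0, 0.772, 0.635, 0.0]
contact_force: [-0.7, -0.2, -1.1]
width: 0.0279
```

Emit:
{"method": "send_rows", "body": {"deltas": [{"dp": [0.02,-0.15,0],"rotation": [0,0,-0.05]},{"dp": [0.03,-0.3,0],"rotation": [0,0,-0.1]},{"dp": [0.04,-0.43,0],"rotation": [0,0,-0.13]},{"dp": [0.06,-0.55,0],"rotation": [0,0,-0.16]},{"dp": [0.06,-0.63,0],"rotation": [0,0,-0.18]},{"dp": [0.06,-0.65,0],"rotation": [0,0,-0.18]},{"dp": [0.06,-0.65,0],"rotation": [0,0,-0.18]},{"dp": [0.06,-0.65,0],"rotation": [0,0,-0.18]}]}}

```text
clock: 9.02
position: [0.5683, -0.3026, 0.1733]
ee_rot: [-0.001, 0.8, 0.6, 0.0]
contact_force: [0.2, 0.9, -2.1]
width: 0.0281
```

```bash
python3 - <<'E'
from h import *
p=eyes.get_image('wrist'); save(p,'w6.png'); np.savez('/tmp/w6.npz',X=cloud(p),c=p['color'])
s=monitor.get_state(); print(s['clock'],s['position'],s['ee_rot'],s['contact_force'],s['width'])
E
```

```text
9.0667 [ 0.56834711 -0.30231422  0.17337552] [-5.36884080e-04  7.99611471e-01  6.00517438e-01  1.18164727e-04] [ 0.01151659  1.38674401 -1.49345339] 0.028307105130194816
```

View pics/w6.png

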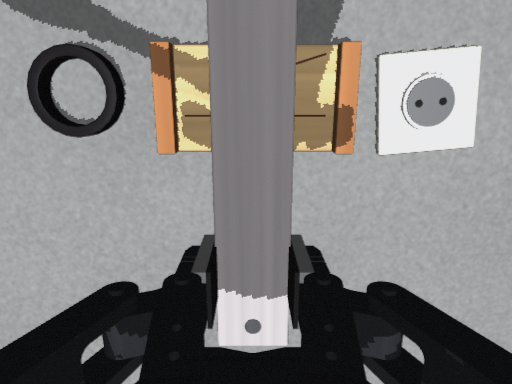

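The block shows whole at columns 150–360 and rows 42–153, with its cleats at columns 162 and 348 close to parallel with the bar.

```bash
python3 - <<'E'
from h import *
f=np.load('/tmp/w6.npz'); X=f['X']; z=X[...,2]; V,U=np.mgrid[0:384,0:512]
b=(V>30)&(V<165)&(z>.012)&(z<.06)&(U>140)&(U<370)
hsv=cv2.cvtColor(f['c'],cv2.COLOR_RGB2HSV); 
b&=hsv[...,1]>60
def R(m,n):
    P=(X[m][:,:2]*1000).astype(np.float32); r=cv2.minAreaRect(P); l=cv2.fitLine(P,cv2.DIST_L2,0,.01,.01).ravel()
    print(n,len(P),np.round(r[0],1),np.round(r[1],1),round(r[2],2),'line',np.degrees(np.arctan2(l[1],l[0])),l[2:], np.median(X[m][:,2]))
R(b,'block'); 
cl=(z>.029)&b
R(cl&(U<210),'L');R(cl&(U>300),'Rt');R(cl,'cleats')
m=(U>205)&(U<302)&(V<230)&(z>.1)&(z<.25)
P=X[m]; print('bar zrange',np.percentile(P[:,2],[1,50,99])); R(m,'bar')
for v in range(5,230,30):
    us=np.where(m[v])[0]; print(v,us.min(),us.max(),np.round(X[v,us].mean(0),4))
us=(U>222)&(U<282)&(V>300)&(V<352)&(z>.1)
q=[(v,np.round(np.nanmean(X[v,235:245],0),4).tolist()) for v in range(315,356,4)]; print(q)
p=eyes.get_image('top'); Y=cloud(p); 
save(p,'t6.png')
mm=(Y[...,2]>.15)&(Y[...,2]<.2)&(Y[...,1]<-.1)&(Y[...,1]>-.36)&(Y[...,0]>.5)&(Y[...,0]<.66)
cv2.imwrite('pics/t6c.png',cv2.resize(p['color'][90:200,310:420],None,fx=5,fy=5)[...,::-1])
mm[np.isnan(Y[...,2])]=0
print('top bar',mm.sum(),Y[mm].min(0),Y[mm].max(0))
E
```

```text
block 12811 [ 589.2 -239.3] [ 79.8 150.3] 73.8 line -16.28645 [ 591.2948  -238.57089] 0.01953871346768117
L 2228 [ 524.1 -220.4] [79.8 14.8] 73.97 line 73.827065 [ 524.87964 -219.05981] 0.03267440175392922
Rt 2220 [ 654.3 -258.7] [78.9 14.5] 74.04 line 73.69505 [ 654.3001  -257.09326] 0.032912846389863464
cleats 4448 [ 589.2 -239.3] [ 79.8 150.3] 73.8 line -16.394102 [ 589.47345 -238.04233] 0.0327905542036753
bar zrange [0.16834329 0.16989485 0.17135668]
bar 19228 [ 584.7 -246.5] [80.9 30.3] 73.92 line 73.94557 [ 585.7623  -243.20277] 0.16989484909708819
5 207 297 [ 0.5955 -0.2094  0.1696]
35 208 296 [ 0.593  -0.2182  0.1696]
65 209 295 [ 0.5903 -0.2273  0.1698]
95 210 294 [ 0.5876 -0.2368  0.1698]
125 211 293 [ 0.5847 -0.2467  0.17  ]
155 212 292 [ 0.5818 -0.2571  0.1699]
185 213 292 [ 0.5788 -0.268   0.1702]
215 214 291 [ 0.5754 -0.2793  0.1702]
[(315, [0.558, -0.3198, 0.1706]), (319, [0.5574, -0.3217, 0.1705]), (323, [0.5569, -0.3236, 0.1705]), (327, [0.5562, -0.3257, 0.1702]), (331, [0.5557, -0.3273, 0.1705]), (335, [0.5552, -0.3291, 0.1707]), (339, [0.5546, -0.3311, 0.1705]), (343, [0.5541, -0.3328, 0.1708]), (347, [0.5071, -0.4681, -0.001]), (351, [0.5565, -0.3282, 0.1817]), (355, [0.5685, -0.2919, 0.2287])]
top bar 806 [ 0.54380939 -0.30189506  0.15859335] [ 0.62576171 -0.14288769  0.19979624]
```

View pics/t6c.png

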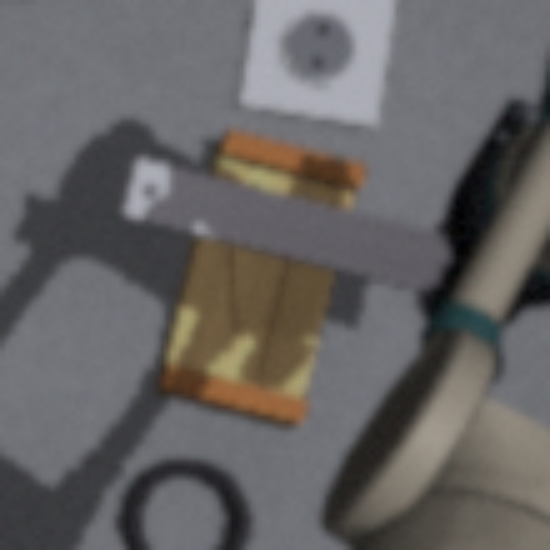

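Emit:
{"method": "send_rows", "body": {"deltas": [{"dp": [0.008,0,-0.1],"rotation": [0,0,0]},{"dp": [0.016,0,-0.25],"rotation": [0,0,0]},{"dp": [0.016,0,-0.4],"rotation": [0,0,0]},{"dp": [0.016,0,-0.55],"rotation": [0,0,0]},{"dp": [0.016,0,-0.7],"rotation": [0,0,0]},{"dp": [0.016,0,-0.8],"rotation": [0,0,0]},{"dp": [0.016,0,-0.9],"rotation": [0,0,0]},{"dp": [0.016,0,-1.0],"rotation": [0,0,0]}]}}

```text
clock: 9.78
position: [0.5706, -0.3029, 0.0526]
ee_rot: [0.0, 0.8, 0.6, 0.0]
contact_force: [-0.4, 0.2, -1.1]
width: 0.0283
```

Emit:
{"method": "send_rows", "body": {"deltas": [{"dp": [0,0,-0.05],"rotation": [0,0,0]},{"dp": [0,0,-0.1],"rotation": [0,0,0]},{"dp": [0,0,-0.13],"rotation": [0,0,0]},{"dp": [0,0,-0.16],"rotation": [0,0,0]},{"dp": [0,0,-0.18],"rotation": [0,0,0]},{"dp": [0,0,-0.19],"rotation": [0,0,0]},{"dp": [0,0,-0.2],"rotation": [0,0,0]},{"dp": [0,0,-0.2],"rotation": [0,0,0]}]}}

```text
clock: 10.45
position: [0.5705, -0.3033, 0.0296]
ee_rot: [0.0, 0.8, 0.6, 0.0]
contact_force: [-0.3, -0.1, -0.4]
width: 0.0283
```

```bash
python3 - <<'E'
from h import *
s=monitor.get_state(); print(s['clock'],s['position'],s['ee_rot'],s['contact_force'],s['moment'],s['width'])
E
```

```text
10.45 [ 0.57054137 -0.30326704  0.02964666] [2.02753630e-04 7.99763846e-01 6.00314705e-01 7.25117563e-05] [-0.26085983 -0.13250665 -0.40319409] [-0.07394258 -0.00893838  0.01496739] 0.02832864630805119
```

Just short of contact. I ease down a little further and watch the force.

Emit:
{"method": "send_rows", "body": {"deltas": [{"dp": [0,0,-0.005],"rotation": [0,0,0]},{"dp": [0,0,-0.01],"rotation": [0,0,0]},{"dp": [0,0,-0.014],"rotation": [0,0,0]},{"dp": [0,0,-0.014],"rotation": [0,0,0]}]}}

```text
clock: 10.78
position: [0.5706, -0.3033, 0.028]
ee_rot: [0.0, 0.8, 0.6, 0.0]
contact_force: [0.4, -0.5, 0.1]
width: 0.0283
```

```bash
python3 - <<'E'
from h import *
p=eyes.get_image('wrist'); save(p,'w7.png')
X=cloud(p); print([np.round(np.nanmedian(X[v,235:275],0),4).tolist() for v in (20,60,100,140,180,220)])
s=monitor.get_state(); print(s['clock'],s['position'],s['contact_force'],s['moment'])
E
```

```text
[[0.5974, -0.2147, 0.0249], [0.5938, -0.2269, 0.0251], [0.5902, -0.2394, 0.0247], [0.5864, -0.2527, 0.0249], [0.5823, -0.267, 0.025], [0.5779, -0.2821, 0.0252]]
10.8333 [ 0.57056776 -0.30330378  0.02798368] [ 0.3617834  -0.17769507  0.23064319] [-0.08431684 -0.05075673 -0.01525212]
```

View pics/w7.png

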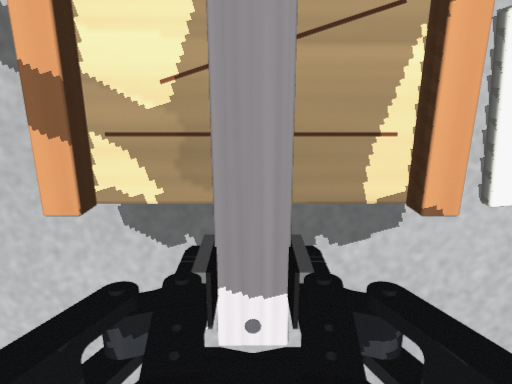

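Emit:
{"method": "send_rows", "body": {"deltas": [{"dp": [0,0.004,-0.004],"rotation": [0,0,0]},{"dp": [0,0.004,-0.008],"rotation": [0,0,0]},{"dp": [0,0.004,-0.008],"rotation": [0,0,0]}]}}

```text
clock: 11.08
position: [0.5707, -0.3032, 0.0276]
ee_rot: [0.001, 0.8, 0.6, 0.0]
contact_force: [-0.9, -1.5, 3.9]
width: 0.0281
```

Emit:
{"method": "send_rows", "body": {"deltas": [{"dp": [0,0,0],"rotation": [0,0,0]},{"dp": [0,0,0],"rotation": [0,0,0]},{"dp": [0,0,0],"rotation": [0,0,0]},{"dp": [0,0,0],"rotation": [0,0,0]},{"dp": [0,0,0],"rotation": [0,0,0]},{"dp": [0,0,0],"rotation": [0,0,0]},{"dp": [0,0,0],"rotation": [0,0,0]},{"dp": [0,0,0],"rotation": [0,0,0]}], "fingers": -1}}

```text
clock: 11.75
position: [0.5705, -0.3027, 0.0269]
ee_rot: [0.0, 0.8, 0.6, 0.0]
contact_force: [-0.4, 0.3, -0.5]
width: 0.0855
```

Emit:
{"method": "send_rows", "body": {"deltas": [{"dp": [0,0,0.05],"rotation": [0,0,0]},{"dp": [0,0,0.15],"rotation": [0,0,0]},{"dp": [0,0,0.3],"rotation": [0,0,0]},{"dp": [0,0,0.5],"rotation": [0,0,0]},{"dp": [0,0,0.7],"rotation": [0,0,0]},{"dp": [0,0,0.9],"rotation": [0,0,0]},{"dp": [0,0,1],"rotation": [0,0,0]},{"dp": [0,0,1],"rotation": [0,0,0]},{"dp": [0,0,1],"rotation": [0,0,0]}]}}

```text
clock: 12.5
position: [0.5708, -0.3029, 0.1485]
ee_rot: [0.001, 0.8, 0.6, 0.0]
contact_force: [-0.3, -0.9, -0.2]
width: 0.0855
```

Emit:
{"method": "send_rows", "body": {"deltas": [{"dp": [-0.1,-0.25,0.1],"rotation": [0,0,0]},{"dp": [-0.2,-0.5,0.3],"rotation": [0,0,0]},{"dp": [-0.2,-0.7,0.5],"rotation": [0,0,0]},{"dp": [-0.2,-0.8,0.6],"rotation": [0,0,0]},{"dp": [-0.2,-0.8,0.6],"rotation": [0,0,0]},{"dp": [-0.2,-0.8,0.6],"rotation": [0,0,0]}]}}

```text
clock: 13.0
position: [0.5459, -0.3986, 0.2177]
ee_rot: [-0.001, 0.8, 0.6, 0.0]
contact_force: [-0.1, 0.2, -0.6]
width: 0.0852
```

```bash
python3 - <<'E'
from h import *
p=eyes.get_image('wrist'); save(p,'w8.png'); X=cloud(p); np.savez('/tmp/w8.npz',X=X,c=p['color'])
q=eyes.get_image('top'); save(q,'t8.png'); Y=cloud(q)
r=eyes.get_image('scene'); save(r,'s8.png')
s=monitor.get_state(); print(s['clock'],s['position'],s['contact_force'])
E
```

```text
13.15 [ 0.54570838 -0.39664259  0.2165535 ] [-0.385737   -0.17402671 -0.84107151]
```

View pics/w8.png

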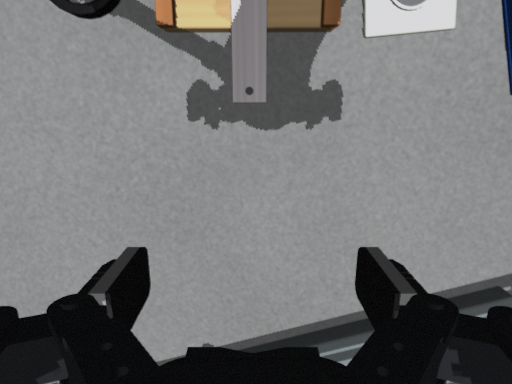

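View pics/t8.png

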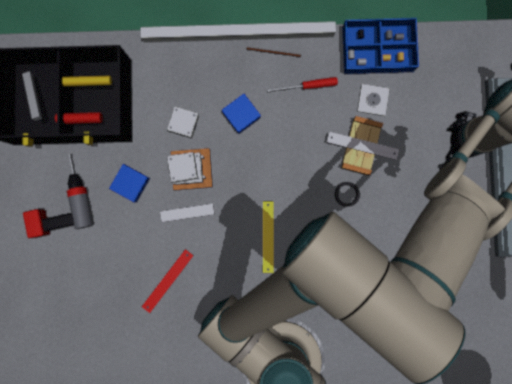

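View pics/s8.png

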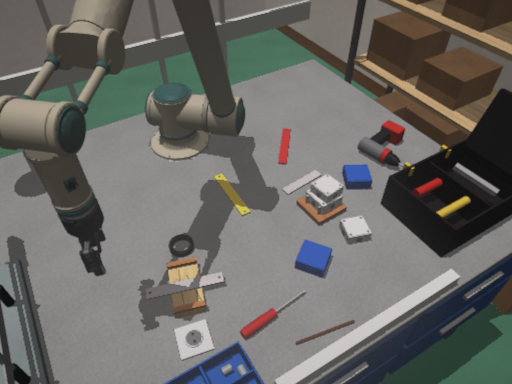

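The bar lies across the block between the cleats: in the top view it runs from (328,138) to (397,153). The stack still stands at (185,168). A numeric check of the overhang at both ends follows.

```bash
python3 - <<'E'
from h import *
q=eyes.get_image('top'); Y=cloud(q); z=Y[...,2]
a=np.array([np.cos(np.radians(73.8)),np.sin(np.radians(73.8))]); n=np.array([a[1],-a[0]])
c=np.array([.5892,-.2393])
d=Y[...,:2]-c; s=d@a; t=d@n
m=(abs(s)<.125)&(abs(t)<.02)&(z>.014)&(z<.05)
print('top: along',s[m].min(),s[m].max(),'n',m.sum())
for lo,hi in((-.095,-.05),(.05,.095)):
    k=(s>lo)&(s<hi)&(abs(t)<.05)&(z>.012)&(z<.05); print('lat',t[k].min(),t[k].max(),t[k].mean(),'z',np.median(z[k]))
mb=(abs(s)<.06)&(abs(t)<.09)&(abs(t)>.025)&(z>.012)&(z<.05); print('block along',s[mb].min(),s[mb].max(),'lat',t[mb].min(),t[mb].max())
X=np.load('/tmp/w8.npz')['X']; z=X[...,2]; d=X[...,:2]-c; s=d@a; t=d@n
m=(abs(t)<.03)&(s<-.045)&(s>-.125)&(z>.014)&(z<.05); print('wrist end',s[m].min(),'lat',t[m].min(),t[m].max())
mb=(abs(t)>.025)&(abs(t)<.08)&(s<0)&(s>-.06)&(z>.012)&(z<.05);print('wrist block edge',s[mb].min(),t[mb].min(),t[mb].max())
V,U=np.mgrid[0:384,0:512]; w=Y[...,2]
rb=(U>150)&(U<215)&(V>143)&(V<195)
for lo,hi in((.082,.12),(.045,.075)):
    P=Y[rb&(w>lo)&(w<hi)]; r=cv2.minAreaRect((P[:,:2]*1000).astype(np.float32)); print(np.round(r[0],1),np.round(r[1],1),round(r[2],1),np.median(P[:,2]),P[:,2].std())
print(monitor.get_state()['clock'])
E
```

```text
top: along -0.10321371371559522 0.09632744089464883 n 879
lat -0.016368028629395806 0.028718482770099765 -0.001025783089876597 z 0.02687383027421778
lat -0.01634187015722042 0.0136591563595434 -0.0015644851352784336 z 0.026873074363583944
block along -0.05734425233330813 0.037603564933738426 lat -0.07713213524462904 0.08952326702327981
wrist end -0.10095661065915398 lat -0.014216832568367485 0.01571013679707498
wrist block edge -0.04088594229766684 -0.07480616937334834 0.07532102560239523
[532.9 253. ] [71.3 70.4] 7.6 0.09314657527448052 0.0028661249805424366
[533.9 242.8] [81.2 88.8] 3.0 0.05904520466121044 0.005386061105226202
13.2
```

Both ends stick out the same within 1–2 mm, the bar is level, and the boxes have not moved. I hand it in.

```bash
python3 -c "
from h import *
print(manip.sign_off())"
```

```text
the job is handed in; nothing more can be done
None
```

I drew the bar straight out by its free end between the pins and laid it flat on the sawing block, between the cleats. I then released it, moved the arm clear and handed the job in at about 13 s. No verdict is reported.

- **Bar position:** it is level and about centred sideways between the cleats. Its angle matched theirs within about 0.2° when measured just before I lowered it. The last wrist picture shows 60 mm sticking out at the end I gripped.
- **Both ends:** the top camera puts the bar ends at −103 and +96 mm from the block centre, and the block edge in that view reads a few mm off the same way. Allowing for its 2 mm calibration and coarse pixels, I take the overhang as equal within about 2 mm.
- **Boxes:** still stacked. They are about 6 mm lower, as expected, and their position is unchanged within about 1 mm.
- **Forces:** wrist force readings stayed below about 6 N.
- **Measurement noise:** one stray reading in the top view put a bar edge 29 mm off its middle line. The wrist picture shows about 15 mm on each side, so I treated that reading as noise from the cleat or a shadow.

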